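Soft close of the hex key case

TASK

Close the open lid of the hex key case without letting it slam, so that no key jumps out of its clip: pull the upright lid over towards its front with a fingertip until it starts to fall, catch it on the back of the fingers under its front lip while it is still well open, and lower it slowly until it is fully shut. Only touch the lid, never grip or force it, leave the case, the bumper block and the bushing where they are, and finish with the hand clear.

Things in the scene. Friction and masses are not known exactly. Their poses are not given: they have to be found in the camera images.
- case: Chromed sheet-steel hex key case, an open-topped tray 100 mm deep (its x) by 180 mm wide (its y) by 50 mm high with hex keys inside, 1.6 kg, loose on the cart top. Origin at the centre of its underside, z up. The lid's hinge runs along its y at its +x (rear) top edge; its front looks to its -x, roughly to the robot's right.
- lid (a joint): Lid angle, rad: 0 shut, 1.57 upright, 1.9 rear stop. Starts at 1.60 to 1.70. Plate 4 mm thick, 178 mm wide, 0.35 kg. Hinge friction holds it between about 1.4 and 1.75; pulled to 1.3 or less it falls shut, slowly at first (2 to 4 s from 1.25, damped), passing 0.7 at about 0.5 to 0.7 rad/s and landing at about 0.8 rad/s: a slam.
- lid_lip (a point): Middle of the lid's free edge, on the axis of a round bead (radius 4 mm, 178 mm long) parallel to the hinge and 125 mm from it. Shut, it is 53 mm above the cart top and 25 mm in front of the tray's front wall, so fingers can stay under it until the lid is shut. Axes are the lid's: x from lip to hinge, y along the hinge, z out of the outer face (up when shut, rearward when upright).
- lid_hinge (a point): Middle of the hinge axis, in the case's frame at (50, 0, 53) mm; axes as the case's. A soft close is well under 0.5 rad/s; only the last 4 mm at the lip may be dropped.
- fixture: Cam lock fixture bolted to the cart top, left or right of the case: base plate 150 x 90 mm, two jaws, an eccentric cam with a lever, and a grey titanium claw finger clamped upright, 125 mm high overall. Origin at the centre of the plate's underside. Only to be kept clear of.
- bumper: Polyurethane bumper block, 70 x 45 x 40 mm high, loose, on the other side of the case from the fixture. Origin at the centre of its underside. Bystander.
- bushing: Bronze pivot bushing, a ring standing upright, 34 mm outer and 22 mm inner diameter, 32 mm high, loose, beside the end of the case nearer the robot. Origin at the centre of its underside. Bystander.
There are look-alikes about, which are no part of the job. What is meant by the case is not orange or yellow, and is the larger of those in its own colour.

How it is judged:
By the outcome, as a careful person would: the job done as asked, in the order asked, and still so for the second after the job is handed in, with the robot touching nothing.
It also fails if it takes over 38 s, if anything falls off the work surface, if the arm or the gripper's body presses on something with over 40 N, if the wrist force passes 120 N, or if a joint passes its speed limit or range.

ROBOT

A 6-joint arm with a two-finger parallel gripper is mounted at the origin on the work surface. World frame = base frame: x ahead of the robot, y to its left, z up, the work surface at z = 0. Lengths are in m, angles in degrees, forces in N, time in s.
With the tool pointing down it reaches from about 0.4 to 0.825 m from the base axis. Payload 7 kg.
Tool frame: the origin (TCP) lies between the finger pads; the fingertips stand 19 mm ahead of it and the grasp point (between the pads) is the TCP; z points along the fingers, y is the line along which they close (so a half turn about z gives the same grasp; the last joint's range is limited). The gripper opens to 88 mm and grips with 3 to 60 N. Pads are 19 mm wide; open, the fingers measure 130 mm over their backs; the gripper's body (78 mm by 193 mm) begins 47 mm behind the grasp point.
Start: joints at [-47.55, 20.546, 0.682, 0, -70.136, -16.507], TCP at [0.295, -0.607, 0.208] pointing down, gripper open.
Joint ranges: [-176.03, 176.03], [-82.01, 121.73], [-58.28, 71.71], [-173.87, 95.51], [-174.79, -0.11], [-173.66, 173.66]. Speed limits (degrees/s): [136.94, 136.94, 172.46, 180, 180, 180].

INTERFACE

Orientations are given as [roll, pitch, yaw] about the fixed x, y, z axes, in that order (R = Rz(yaw) Ry(pitch) Rx(roll)).
In Python, from plant import r gives the robot as it stands. The module is installed in compiled form; this text tells all that it offers.
- The arm moves only by the shell command python3 -m pendant 'ROWS' [OPENING] [FORCE]. ROWS is JSON, a list of rows, each a list of 6 numbers: the shift along the tool's x, y, z in mm, then the turn, a rotation vector about the tool's x, y, z in rad. In form: [[tx, ty, tz, wx, wy, wz], ...]. A call has 1 to 20 rows; each row is the pose to reach, as a shift and turn from the pose commanded when the call began, along the tool's axes at that moment; what a row does not reach only later rows make up. A row lasts 1/8 s, in which the tool goes at most 62.5 mm and 10.7 degrees, less where a joint would pass 70% of its speed; a pose out of reach is approached as far as the arm can. A call with a gripper value outside its range is refused whole. OPENING is the finger opening in mm, from 0 to 87.6, set as the call begins (- or left out, the last holds). The fingers move at their own pace and stop on an object; FORCE is the grip in N (left out, the last holds). Time passes only in rows, so rows that repeat a pose let the fingers close. It gives the time, the measured TCP pose, the force, the opening and the grip force at its end, in the units of the state.
- r.get_state(): the state, without advancing time (a new reading comes with each control period).
- r.capture(name): name is "scene" or "side" or "wrist"; returns the picture (480x640x3 uint8, red, green, blue); there is no depth.
- r.camera_params(name): a dict with "mtx" (3x3 intrinsics, pixels), "rvec" (rotation vector, rad) and "tvec" (3), from world to camera coordinates, as OpenCV has them; the wrist camera has in their place "mount" (4x4, takes a point from camera to tool coordinates, whose origin is the TCP and whose axes are the flange's). Camera axes: x right, y down, z forward; pixel columns grow to the right and rows downward; lengths in m; the calibration is good to about 2 mm. A picture is of the moment at which its call begins: read the wrist's pose just before it. camera_params takes no time and is no camera call.
- r.close_job(): hands the job in; it is judged then, once.
The state is a dict: "time_s": time; "joints": joint angles; "qd": joint speeds; "joint_torque": joint torques, N m; "tcp_pos": TCP position; "eef_rot": TCP orientation; "contact_force": force on the tool from outside, world axes, zero at the start; "moment": the same for the moment, N m; "gripper_width": finger opening in m; "gripper_force": force on a finger pad.
Only numpy, scipy, OpenCV 4.12 (cv2) and the standard library are available. Lean on these libraries where they do the work, as an engineer would, in place of code of your own. Each camera call takes 0.05 s, during which the arm holds its last target. There are 200 camera calls.

## Working session

There is one attempt and no reset: what is moved stays moved. The work goes in short steps, Python scripts to look and compute and a shell command to move; the robot and the scene stay as the last step left them, time stands still between calls to the robot, and variables do not carry over. Pictures are saved under pics/ and viewed, at most 10 in all, crops included, and the job is handed in when it is done.

```bash
mkdir -p pics; python3 - <<'E'
from plant import r
import cv2,numpy as np
s=r.get_state();print(s['time_s'],s['tcp_pos'],s['eef_rot'],s['contact_force'])
for n in['scene','side']:
    cv2.imwrite(f'pics/{n}0.png',r.capture(n)[:,:,::-1]);p=r.camera_params(n);R=cv2.Rodrigues(np.array(p['rvec']))[0];print(n,p['mtx'],-R.T@np.array(p['tvec']).ravel())
print(r.camera_params('wrist'))
E
```

```text
0.0 [ 0.2950326  -0.60652677  0.20751435] [ 1.79904011e+02 -8.01464042e-03 -1.54066108e+02] [0.24937935 0.77754508 0.81888177]
scene [[464.58624364   0.         325.12824618]
 [  0.         464.58624364 243.95381315]
 [  0.           0.           1.        ]] [ 1.38525016 -0.17201671  0.7022084 ]
side [[593.05327536   0.         312.28230667]
 [  0.         593.05327536 244.81969428]
 [  0.           0.           1.        ]] [0.13813332 0.569602   0.93427411]
{'mtx': array([[372.95775776,   0.        , 319.66046663],
       [  0.        , 372.95775776, 242.87129932],
       [  0.        ,   0.        ,   1.        ]]), 'mount': array([[ 3.48421237e-04, -9.63180159e-01, -2.68856578e-01,
         7.43100120e-02],
       [ 9.99999927e-01,  3.77470196e-04, -5.63519491e-05,
        -1.39768826e-03],
       [ 1.55762425e-04, -2.68856539e-01,  9.63180221e-01,
        -1.75777689e-01],
       [ 0.00000000e+00,  0.00000000e+00,  0.00000000e+00,
         1.00000000e+00]])}
```

View pics/scene0.png

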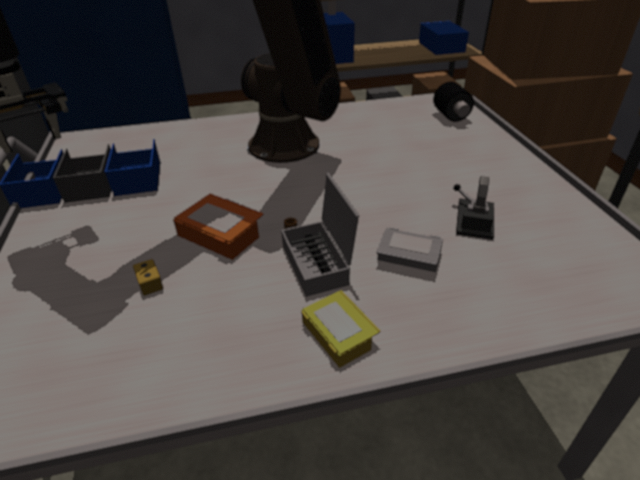

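View pics/side0.png

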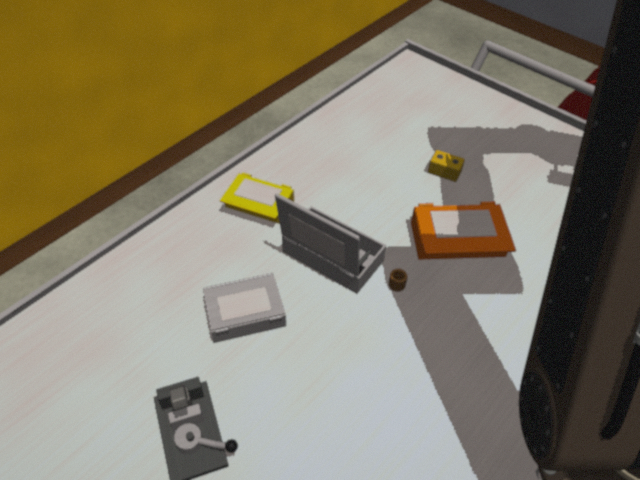

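The open grey case sits at about (318,245) in scene and (330,240) in side. The bushing is at (290,223), the yellow bumper at (147,277) and the fixture at (475,215) in scene. I'll zoom in for the corners.

```bash
python3 - <<'E'
import cv2,numpy as np
a=cv2.imread('pics/scene0.png')[170:300,270:370];b=cv2.imread('pics/side0.png')[185:305,255:415]
a=cv2.resize(a,None,fx=4,fy=4,interpolation=cv2.INTER_CUBIC);b=cv2.resize(b,None,fx=2.5,fy=2.5,interpolation=cv2.INTER_CUBIC)
c=np.zeros((520,800,3),np.uint8);c[:520,:400]=a;c[:300,400:]=b
c=cv2.convertScaleAbs(c,alpha=1.5)
cv2.imwrite('pics/crop.png',c)
E
```

```text
(no output)
```

View pics/crop.png

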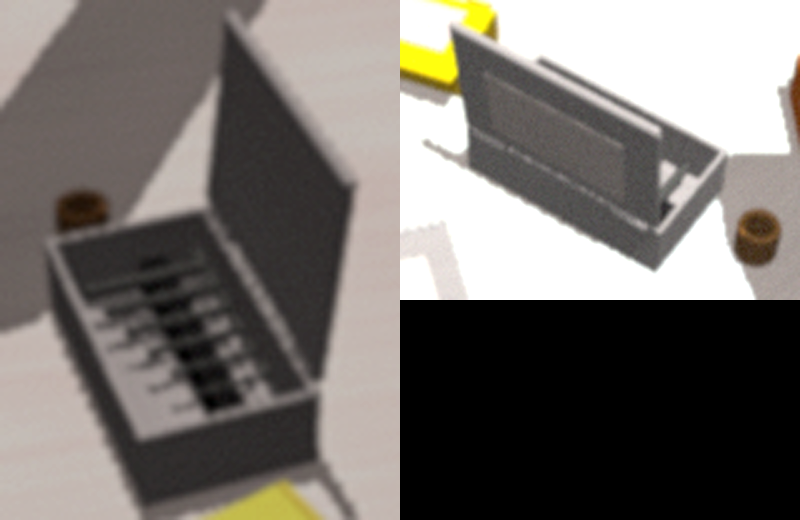

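Crop (scene part): the tray top corners are at (50,243), (208,212), (318,388), (140,438), and the lip ends at (232,12), (352,183). In the side part, the lip ends are at (453,27), (660,130).

```bash
cat > h.py <<'E'
from plant import r
import cv2,numpy as np
from scipy.spatial.transform import Rotation as Ro
def ray(n,p):
    c=r.camera_params(n);R=cv2.Rodrigues(np.array(c['rvec']))[0];t=np.array(c['tvec']).ravel()
    d=R.T@np.linalg.inv(c['mtx'])@np.array([p[0],p[1],1.]);return -R.T@t,d/np.linalg.norm(d)
def onz(n,p,z):
    o,d=ray(n,p);return o+d*(z-o[2])/d[2]
def two(p,q,n='scene',m='side'):
    o,d=ray(n,p);a,b=ray(m,q);s=np.linalg.lstsq(np.c_[d,-b],a-o,rcond=None)[0]
    x,y=o+d*s[0],a+b*s[1];return (x+y)/2,np.linalg.norm(x-y)
E
python3 - <<'E'
from h import *
np.set_printoptions(precision=4,suppress=True)
S=lambda u,v:(270+u/4,170+v/4); D=lambda u,v:(255+(u-400)/2.5,185+v/2.5)
C=[onz('scene',S(*p),.05) for p in[(50,243),(208,212),(318,388),(140,438)]]
print('FN RN RF FF',C); C=np.array(C)
print('ctr',C.mean(0),'len',[np.linalg.norm(C[i]-C[(i+1)%4]) for i in range(4)])
print('side RN,FN',onz('side',D(656,228),.05),onz('side',D(723,155),.05),onz('side',D(655,268),0))
print('lip near',two(S(232,12),D(660,130)),'far',two(S(352,183),D(453,27)))
y=(C[0]+C[1]-C[2]-C[3]);print('yaw of +y axis cand',np.degrees(np.arctan2(y[1],y[0])))
x=(C[1]+C[2]-C[0]-C[3]);print('x dir',np.degrees(np.arctan2(x[1],x[0])))
for n,p in [('bumper',(147,277)),('bush',(290,223)),('orange r',(258,225)),('orange fr',(232,250)),('grey l',(380,250)),('grey back',(385,232)),('fix',(475,225)),('yellow',(305,318)),('yel2',(335,293))]: print(n,onz('scene',p,.02))
E
```

```text
FN RN RF FF [array([ 0.5276, -0.0841,  0.05  ]), array([0.5206, 0.0113, 0.05  ]), array([0.6863, 0.033 , 0.05  ]), array([ 0.7011, -0.0652,  0.05  ])]
ctr [ 0.6089 -0.0263  0.05  ] len [np.float64(0.09567103595374289), np.float64(0.1671034842751978), np.float64(0.0992417877684108), np.float64(0.17458556448400606)]
side RN,FN [0.5143 0.0095 0.05  ] [ 0.5208 -0.081   0.05  ] [0.5117 0.0083 0.    ]
lip near (array([0.5106, 0.0274, 0.1785]), np.float64(0.004760243502922163)) far (array([0.6821, 0.0485, 0.1765]), np.float64(0.0005971660490240645))
yaw of +y axis cand -173.17272375448485
x dir 96.44885386074681
bumper [ 0.5795 -0.3907  0.02  ]
bush [ 0.4614 -0.0571  0.02  ]
orange r [ 0.4502 -0.1351  0.02  ]
orange fr [ 0.532  -0.2048  0.02  ]
grey l [0.6148 0.1256 0.02  ]
grey back [0.5534 0.1585 0.02  ]
fix [0.5803 0.3796 0.02  ]
yellow [ 0.7767 -0.0813  0.02  ]
yel2 [ 0.7243 -0.0079  0.02  ]
```

```bash
cat >> h.py <<'E'
np.set_printoptions(precision=4,suppress=True)
yaw=np.radians(96.6);c=np.array([np.cos(yaw),np.sin(yaw),0]);f=np.array([c[1],-c[0],0]);H=np.array([.600,.026,0])
def lip(a):return np.array([125*np.cos(a),53+125*np.sin(a)])
def RT(th=55):
    t=np.radians(th);z=c*np.cos(t)-np.array([0,0,np.sin(t)]);n=c*np.sin(t)+np.array([0,0,np.cos(t)])
    return np.c_[-n,np.cross(z,-n),z]
def P(u,z,w=30):return H-c*u/1e3+f*w/1e3+np.array([0,0,z/1e3])
def shift(u,z,w=30,th=55):
    s=r.get_state();R0=Ro.from_euler('xyz',s['eef_rot'],degrees=True).as_matrix()
    print((u,z),'->',np.round(1e3*R0.T@(P(u,z,w)-s['tcp_pos']),1),np.round(Ro.from_matrix(R0.T@RT(th)).as_rotvec(),3))
def uz():
    s=r.get_state();d=s['tcp_pos']-H;return s['time_s'],np.round([-1e3*d@c,1e3*d[2],1e3*d@f],1),s['contact_force'],s['eef_rot'],s['joints']
E
python3 -c "
from h import *
shift(40,300);print(uz())"
```

```text
(40, 300) -> [-565.9  388.   -91.9] [-0.375 -0.53  -1.193]
(0.1, array([ 593.3,  207.6, -375.6]), array([ 0.1597, -0.811 ,  0.5396]), array([ 179.9173,   -0.0074, -154.0639]), array([-47.5497,  20.5854,   0.639 ,  -0.0174, -70.1351, -16.5082]))
```

```bash
python3 -m pendant '[[0,0,-90,0,0,0],[0,0,-90,0,0,0],[-566,388,-92,-0.375,-0.53,-1.193],[-566,388,-92,-0.375,-0.53,-1.193],[-566,388,-92,-0.375,-0.53,-1.193],[-566,388,-92,-0.375,-0.53,-1.193],[-566,388,-92,-0.375,-0.53,-1.193],[-566,388,-92,-0.375,-0.53,-1.193],[-566,388,-92,-0.375,-0.53,-1.193],[-566,388,-92,-0.375,-0.53,-1.193],[-566,388,-92,-0.375,-0.53,-1.193],[-566,388,-92,-0.375,-0.53,-1.193],[-566,388,-92,-0.375,-0.53,-1.193],[-566,388,-92,-0.375,-0.53,-1.193],[-566,388,-92,-0.375,-0.53,-1.193],[-566,388,-92,-0.375,-0.53,-1.193],[-566,388,-92,-0.375,-0.53,-1.193],[-566,388,-92,-0.375,-0.53,-1.193]]' 0 20; python3 - <<'E'
from h import *
print(uz());shift(40,300);shift(-60,220);shift(0,300)
cv2.imwrite('pics/s1.png',np.hstack([cv2.resize(r.capture(n)[:,:,::-1],(400,300)) for n in('scene','side')]))
E
```

```text
time_s: 2.35
tcp_pos: [0.6344, -0.0113, 0.3006]
eef_rot: [-179.9, 34.9, -83.4]
contact_force: [0.5, 0.2, 0.3]
gripper_width: 0.0005
gripper_force: 0.0
(2.35, array([ 41. , 300.6,  29.9]), array([0.4529, 0.1547, 0.3399]), array([-179.9498,   34.9396,  -83.4317]), array([ -6.6308,  22.0128,  19.049 , -34.0505, -95.0117,  12.5547]))
(40, 300) -> [-0.5 -0.1  1. ] [-0.001 -0.001 -0.   ]
(-60, 220) -> [-36.6   0.  123.9] [-0.001 -0.001 -0.   ]
(0, 300) -> [-33.3  -0.1  24. ] [-0.001 -0.001 -0.   ]
```

View pics/s1.png

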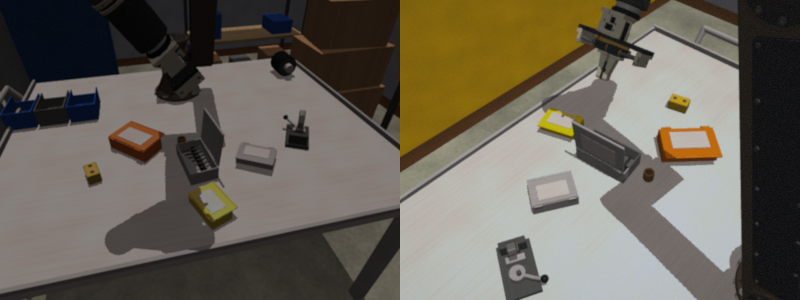

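The hand is over the lid as planned: around (200,80) in the scene half and (605,70) in the side half. Now I'll slip the tip behind the lip.

```bash
python3 -m pendant '[[-7,0,72,0,0,0],[-7,0,72,0,0,0],[-7,0,102,0,0,0],[-7,0,132,0,0,0],[-7,0,132,0,0,0]]'; python3 - <<'E'
from h import *
print(uz())
a=r.capture('scene')[130:300,240:410,::-1];b=r.capture('side')[80:280,200:430,::-1]
cv2.imwrite('pics/s2.png',np.hstack([cv2.resize(a,(400,400),interpolation=2),cv2.resize(b,(400,400),interpolation=2)]))
E
```

```text
time_s: 3.08
tcp_pos: [0.6242, 0.0711, 0.1949]
eef_rot: [179.8, 35.0, -83.4]
contact_force: [0.3, 0.2, 0.5]
gripper_width: 0.0006
gripper_force: 0.0
(3.075, array([-42. , 194.9,  29.2]), array([0.3383, 0.1786, 0.5381]), array([179.8323,  34.9793, -83.4232]), array([  0.2002,  23.0023,   7.1526, -35.2266, -80.8087,  14.3171]))
```

View pics/s2.png

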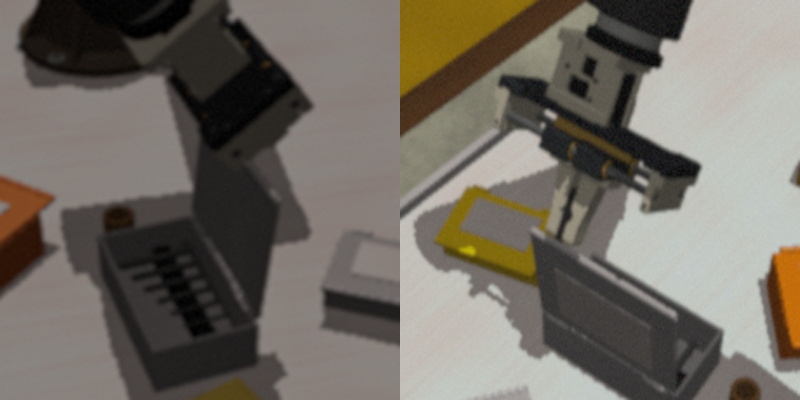

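The fingertips show at about (565,240) in the side crop, just above the lip and apparently not behind it, which doesn't match my model. I'll project the pose to check.

```bash
python3 - <<'E'
from h import *
def proj(n,X):
    k=r.camera_params(n);return cv2.projectPoints(np.array([X]),np.array(k['rvec']),np.array(k['tvec']),k['mtx'],None)[0].ravel()
s=r.get_state();R=Ro.from_euler('xyz',s['eef_rot'],degrees=True).as_matrix();p=s['tcp_pos']
print(p, R[:,2])
for nm,X in[('tcp',p),('tip',p+.019*R[:,2]),('tipy+',p+R@[0,.02,.019]),('lipN',np.array([.5106,.0274,.1785])),('lipF',np.array([.6821,.0485,.1765]))]:
    a=proj('scene',X);b=proj('side',X);print(nm,(a-[240,130])*400/170,(b-[200,80])*[400/230,2]+[400,0])
E
```

```text
[0.6257 0.0698 0.1971] [-0.0649  0.5684 -0.8202]
tcp [283.5831 141.251 ] [557.5476 259.6804]
tip [294.56   154.1215] [551.1952 279.6018]
tipy+ [285.4623 142.5038] [567.4998 289.8015]
lipN [204.7554 100.0373] [674.3808 315.3341]
lipF [277.3455 201.6424] [532.233  231.7577]
```

```bash
python3 - <<'E'
from h import *
print(uz())
a=r.capture('scene')[130:300,240:410,::-1];b=r.capture('side')[80:280,200:430,::-1];print(uz()[:2])
I=np.hstack([cv2.resize(a,(400,400),interpolation=2),cv2.resize(b,(400,400),interpolation=2)]);I=cv2.convertScaleAbs(I,alpha=1.5)
for q in[(294,154),(551,280),(283,141),(557,260)]:cv2.circle(I,q,3,(0,0,255),1)
cv2.imwrite('pics/s3.png',I)
E
```

```text
(3.175, array([-40.5, 197.1,  30.6]), array([ 0.4598, -0.5925,  0.5771]), array([-179.9058,   34.8991,  -83.3191]), array([  0.1232,  22.914 ,   7.3268, -35.163 , -80.8501,  14.3059]))
(3.275, array([-40.3, 197.6,  30.9]))
```

View pics/s3.png

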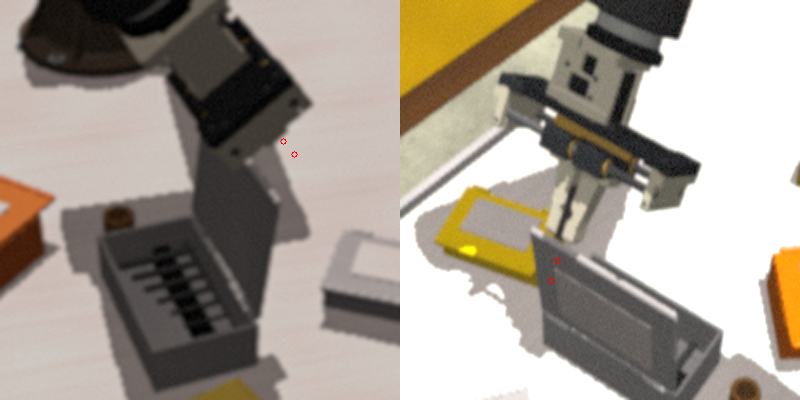

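```bash
cat >> h.py <<'E'
def proj(n,X):
    k=r.camera_params(n);return cv2.projectPoints(np.array([X]),np.array(k['rvec']),np.array(k['tvec']),k['mtx'],None)[0].ravel()
E
python3 - <<'E'
from h import *
s=r.get_state();R=Ro.from_euler('xyz',s['eef_rot'],degrees=True).as_matrix();p=s['tcp_pos']
I=[]
for n in('scene','side'):
    im=r.capture(n)[:,:,::-1];im=cv2.convertScaleAbs(cv2.resize(im,None,fx=3,fy=3,interpolation=2),alpha=1.4)
    q=lambda v:tuple(int(round(t*3)) for t in proj(n,p+R@np.array(v)))
    for a,b in[(.019,-.047),(-.047,-.2)]:cv2.line(im,q([0,0,a]),q([0,0,b]),(0,0,255) if a>0 else (255,0,0),1)
    cs=[q([x,y,-.047]) for x,y in[(.039,.096),(.039,-.096),(-.039,-.096),(-.039,.096)]]
    cv2.polylines(im,[np.array(cs)],True,(0,255,0),1);cv2.circle(im,cs[0],4,(0,255,255),1)
    I.append(im[240:640,840:1240] if n=='scene' else im[240:640,720:1120])
w=r.capture('wrist')[:,:,::-1]
J=np.zeros((600,800,3),np.uint8);J[:400]=np.hstack(I);J[400:,:267]=cv2.resize(w,(267,200))
cv2.imwrite('pics/s4.png',J)
E
```

```text
(no output)
```

View pics/s4.png

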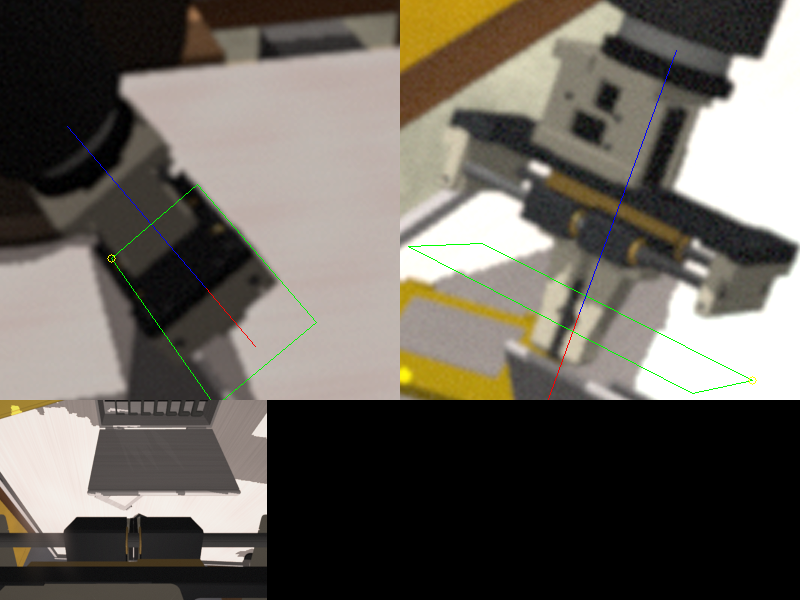

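```bash
python3 - <<'E'
from h import *
s=r.get_state();R=Ro.from_euler('xyz',s['eef_rot'],degrees=True).as_matrix();p=s['tcp_pos'];k=r.camera_params('wrist');M=k['mount']
def W(t):
    c=M[:3,:3].T@(np.array(t)-M[:3,3]);v=k['mtx']@c;return v[:2]/v[2]/2.4
for n,X in[('lipN',[.5106,.0274,.1785]),('lipF',[.6821,.0485,.1765])]:
    t=R.T@(np.array(X)-p);print(n,t*1e3,W(t))
for z in(-.06,-.047,-.03,-.01,0,.019):print(z,W([0,0,z]),W([.01,0,z]),W([-.01,0,z]))
E
```

```text
lipN [ 34.2438 119.2268  -1.437 ] [235.0786  93.7741]
lipF [ 34.4917 -53.5569   1.2422] [86.4658 93.1073]
-0.06 [131.781  148.2867] [131.75  137.747] [131.8109 158.407 ]
-0.047 [131.8911 140.4787] [131.8649 130.7175] [131.9164 149.8843]
-0.03 [132.0094 132.0942] [131.9878 123.197 ] [132.0302 140.6997]
-0.01 [132.121  124.1741] [132.1035 116.1193] [132.138  131.9926]
0 [132.1684 120.8149] [132.1524 113.125 ] [132.1839 128.2903]
0.019 [132.2463 115.2862] [132.2328 108.207 ] [132.2595 122.1851]
```

The wrist view agrees with the lip position, but the drawn fingers look about 30 mm shorter than stated. I'll probe for contact gently.

```bash
python3 -m pendant '[[6,0,0,0,0,0],[12,0,0,0,0,0],[16,0,0,0,0,0],[20,0,0,0,0,0],[23,0,0,0,0,0],[26,0,0,0,0,0]]'; python3 -m pendant '[[2,0,0,0,0,0],[4,0,0,0,0,0],[6,0,0,0,0,0]]';  python3 - <<'E'
from h import *
print(uz()[:3])
im=r.capture('side')[80:280,200:430,::-1];w=r.capture('wrist')[150:450,120:520,::-1]
cv2.imwrite('pics/s5.png',np.hstack([cv2.resize(w,(400,400)),cv2.convertScaleAbs(cv2.resize(im,(400,400),interpolation=2),alpha=1.4)]))
E
```

```text
time_s: 4.18
tcp_pos: [0.6277, 0.049, 0.1813]
eef_rot: [-180.0, 34.9, -83.4]
contact_force: [-0.3, -0.1, -0.5]
gripper_width: 0.0004
gripper_force: 0.0
time_s: 4.55
tcp_pos: [0.6282, 0.0443, 0.1779]
eef_rot: [-180.0, 34.9, -83.4]
contact_force: [0.7, -0.3, -0.0]
gripper_width: 0.0009
gripper_force: 0.0
(4.55, array([-14.9, 177.9,  30.2]), array([ 0.6982, -0.3259, -0.0306]))
```

View pics/s5.png

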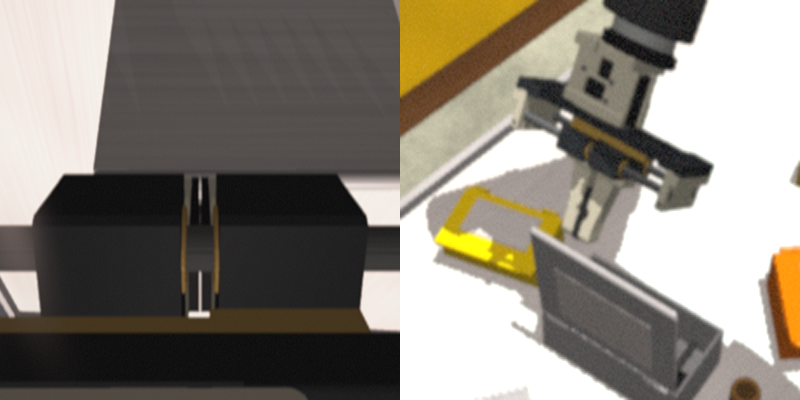

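The lid has not moved: the fingertips, at about (580,240) in the side crop, passed above the lip (y≈262). I'll work out the true tip position along the tool axis.

```bash
python3 - <<'E'
from h import *
s=r.get_state();R=Ro.from_euler('xyz',s['eef_rot'],degrees=True).as_matrix();p=s['tcp_pos']
F=lambda u,v:(200+(u-400)*230/400,80+v/2)
for nm,q in[('tip',F(581,241)),('tipL',F(566,236)),('tipR',F(593,241)),('plateR front',F(667,209)),('plateL front',F(518,122))]:
    o,d=ray('side',q)
    A=np.c_[R[:,1],R[:,2],-d];t=np.linalg.solve(A,o-p)   # tool plane x=0
    print(nm,'y,z mm',t[:2]*1e3)
s2=onz('side',F(677,315),.178);print('lipN now',s2)
E
```

```text
tip y,z mm [  2.1295 -17.2716]
tipL y,z mm [-15.2278 -14.0219]
tipR y,z mm [ 14.4964 -23.0409]
plateR front y,z mm [ 76.9135 -81.5319]
plateL front y,z mm [-104.9622  -83.8081]
lipN now [0.5092 0.025  0.178 ]
```

The hand sits about 35 mm behind the reported TCP, along the tool axis: tip at −16 mm and body at −83 mm. I'll correct for it by backing off rearward and going in about 40 mm deeper.

```bash
python3 -m pendant '[[-20,0,0,0,0,0],[-40,0,0,0,0,0],[-40,0,0,0,0,0],[-40,0,20,0,0,0],[-40,0,40,0,0,0],[-40,0,40,0,0,0]]'; python3 - <<'E'
from h import *
print(uz()[:3]);b=r.capture('side');cv2.imwrite('pics/ref.png',b[:,:,::-1])
im=b[80:280,200:430,::-1];a=r.capture('scene')[130:300,240:410,::-1]
cv2.imwrite('pics/s6.png',cv2.convertScaleAbs(np.hstack([cv2.resize(a,(400,400),interpolation=2),cv2.resize(im,(400,400),interpolation=2)]),alpha=1.4))
E
```

```text
time_s: 5.4
tcp_pos: [0.6202, 0.1008, 0.1653]
eef_rot: [179.7, 35.0, -83.5]
contact_force: [-0.4, -0.3, -0.2]
gripper_width: 0.0003
gripper_force: 0.0
(5.4, array([-71.9, 165.3,  28.6]), array([-0.3641, -0.3328, -0.1944]))
```

View pics/s6.png

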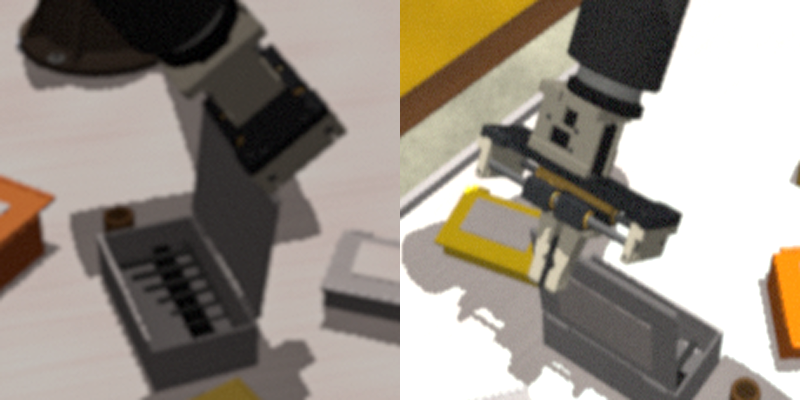

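The finger is now clearly behind the lid: tip at about (548,288) in the side crop, overlapping the lid. Next, pull slowly.

```bash
python3 -m pendant '[[8,0,-2,0,0,0],[16,0,-4,0,0,0],[22,0,-5,0,0,0],[27,0,-6,0,0,0],[31,0,-8,0,0,0],[35,0,-11,0,0,0],[39,0,-14,0,0,0],[43,0,-17,0,0,0],[47,0,-19,0,0,0],[50,0,-21,0,0,0],[50,0,-21,0,0,0]]'; python3 - <<'E'
from h import *
print(uz()[:3]);w=r.capture('wrist');cv2.imwrite('pics/w7.png',w[:,:,::-1]);b=r.capture('side');cv2.imwrite('pics/s7.png',b[:,:,::-1])
g=cv2.cvtColor(w,cv2.COLOR_RGB2GRAY)
for u in(240,400,440,480,520,560):print(u,np.array([g[v:v+10,u-4:u+5].mean() for v in range(100,340,10)]).astype(int))
ref=cv2.imread('pics/ref.png');D=np.abs(ref.astype(int)-b[:,:,::-1]).max(2)>25
c=D[160:300,340:400];print('near end diff',c.sum(),[ (np.nonzero(c)[i].min(),np.nonzero(c)[i].max()) for i in(0,1)] if c.any() else 0)
E
```

```text
time_s: 6.88
tcp_pos: [0.6277, 0.0465, 0.1561]
eef_rot: [180.0, 34.9, -83.4]
contact_force: [-0.1, 0.5, 0.5]
gripper_width: 0.0008
gripper_force: 0.0
(6.875, array([-17.2, 156.1,  29.9]), array([-0.0928,  0.5365,  0.4801]))
240 [ 61  69  90 144  70  70  70  70  71  69  69  70  70  70  71  70  71  67
  19  16  16  21  35  35]
400 [ 72  74  84 141  71  71  71  70  72  70  71  71  72  71  72  71  70  68
  19  16  16  21  36  36]
440 [ 69  73  84 105  71  71  71  70  71  71  71  71  71  70  71  71  70  67
  19  16  16  21  34  34]
480 [ 68  73  85  82  70  70  71  70  71  71  71  71  71  70  71  71  70  68
  97 168 141  22  32  32]
520 [107 130 139 137  99  70  70  70  71  71  70  70  71  70  71  71  69  68
  96 169 238 223  38  47]
560 [139 139 138 138 137 138 138 138 139 109  70  70  70  69  70  70  69  68
  96 168 235 220  38  47]
near end diff 2169 [(np.int64(0), np.int64(139)), (np.int64(0), np.int64(59))]
```

```bash
cat >> h.py <<'E'
def wrow(x,z,y=-.08):
    k=r.camera_params('wrist');M=k['mount'];c=M[:3,:3].T@(np.array([x,y,z])-M[:3,3]);v=k['mtx']@c;return v[:2]/v[2]
E
python3 - <<'E'
from h import *
for x in(-8,0,5,10,13.5,17):print(x,wrow(x/1e3,-.038),wrow(x/1e3,-.020))
s=r.get_state();q=lambda a:[proj('side',P(*lip(a),w))for w in(-89,89)]
for a in(1.67,1.45,1.3):print(a,q(a))
b=cv2.imread('pics/s7.png');ref=cv2.imread('pics/ref.png')
for u in(350,356):
  for v in(ref,b):print(u,v[195:285:3,u].mean(1).astype(int))
E
```

```text
-8 [125.4026 343.349 ] [144.805  322.8638]
0 [122.6784 326.0714] [142.6011 307.0786]
5 [120.9367 315.0248] [141.1952 297.0094]
10 [119.1639 303.7815] [139.7668 286.7793]
13.5 [117.9041 295.7911] [138.7533 279.5203]
17 [116.6283 287.6998] [137.7283 272.1791]
1.67 [array([357.6706, 238.452 ]), array([274.0531, 194.2226])]
1.45 [array([366.3031, 228.7178]), array([283.3107, 185.6803])]
1.3 [array([371.7659, 223.6962]), array([289.401 , 181.4517])]
350 [ 57  64  49  80 141 199 201 200 197 200 195 106  75  87  54  54  52  60
  57  51  56  58  58  52  55  54  84  59  56  57]
350 [109 201 203 204 204 204 203 144  83  62  58  62  64  66  67  66  63  74
  75  74  77  75  77  78  72  81 142  72  61  60]
356 [ 60 186 202 202 201 201 199 201 201 202 199 195 120  72  83  55  56  57
  55  55  53  58  56  58  57  56  54  68  56  53]
356 [166 205 205 205 206 206 204 204 159  85  63  65  63  62  57  62  60  61
  62  61  62  62  61  62  62  66  64  76  56  60]
```

The lid is at about 1.45, and the wrist lip row (≈295) matches the contact model. Next is one call to pull to about 1.22, slide off, go over the top and come down in front.

```bash
python3 -m pendant '[[5,0,-2,0,0,0],[10,0,-4,0,0,0],[14,0,-6,0,0,0],[18,0,-7,0,0,0],[22,0,-9,0,0,0],[26,0,-10,0,0,0],[26,0,-10,0,0,0],[24,0,-40,0,0,0],[24,0,-56,0,0,0],[60,0,-82,0,0,0],[97,0,-109,0,0,0],[128,0,-52,0,0,0],[128,0,-52,0,0,0]]'; python3 - <<'E'
from h import *
print(uz()[:3]);w=r.capture('wrist');cv2.imwrite('pics/w8.png',w[:,:,::-1]);b=r.capture('side');cv2.imwrite('pics/s8.png',b[:,:,::-1])
g=cv2.cvtColor(b,cv2.COLOR_RGB2GRAY)
for u in(350,365):print(u,g[150:290:4,u])
for a in(1.3,1.2,1.1,1.0,.9,.8):
    A,B=[proj('side',P(*lip(a),w))for w in(-89,89)];print(a,A,B,[A[1]+(u-A[0])*(B-A)[1]/(B-A)[0] for u in(350,365)])
E
```

```text
time_s: 8.6
tcp_pos: [0.6405, -0.0859, 0.1215]
eef_rot: [179.4, 35.2, -83.8]
contact_force: [-0.7, 0.4, 0.4]
gripper_width: 0.0002
gripper_force: 0.0
(8.6, array([115.8, 121.5,  27.4]), array([-0.6743,  0.4406,  0.3834]))
350 [ 82  70  55  98 103 104  97  73 120 129 128 127 132 161 111 123 126 119
 133  96  98  99  95 100 100  96  92  83  80  84  83  94  65  63  68]
365 [ 32 100 107 127 156 192 217 220 218 219 218 221 210 130 129 124  77  97
  81  80  82  81  81  83  82  82  83  77 100  93  86  59  62  76 127]
1.3 [371.7659 223.6962] [289.401  181.4517] [np.float64(212.53254194858255), np.float64(220.22595059525264)]
1.2 [375.1358 221.1338] [293.2678 179.3975] [np.float64(208.31957861968672), np.float64(215.9665794449546)]
1.1 [378.2477 219.2171] [296.9311 177.9669] [np.float64(204.88763586068245), np.float64(212.49683218251914)]
1.0 [381.073  217.9501] [300.3543 177.1596] [np.float64(202.24760992022104), np.float64(209.82772508402772)]
0.9 [383.5882 217.3277] [303.5058 176.9674] [np.float64(200.39978472767461), np.float64(207.95954520647138)]
0.8 [385.7754 217.3373] [306.3591 177.3749] [np.float64(199.33507017706683), np.float64(206.88310231197553)]
```

```bash
python3 -m pendant '[[-12,0,24,0,0,0],[-24,0,35,0,0,0]]'; python3 - <<'E'
from h import *
print(uz()[:3]);w=r.capture('wrist');cv2.imwrite('pics/w9.png',w[:,:,::-1]);b=r.capture('side');sc=r.capture('scene')
g=cv2.cvtColor(b,cv2.COLOR_RGB2GRAY);print(uz()[:3])
for u in(350,365):print(u,g[180:230:2,u])
s=cv2.cvtColor(sc,cv2.COLOR_RGB2GRAY)
cv2.imwrite('pics/c9.png',np.hstack([cv2.convertScaleAbs(cv2.resize(sc[130:300,240:410,::-1],(400,400),interpolation=2),alpha=1.4),cv2.convertScaleAbs(cv2.resize(b[100:280,220:420,::-1],(400,400),interpolation=2),alpha=1.3)]))
E
```

```text
time_s: 8.95
tcp_pos: [0.6395, -0.0464, 0.113]
eef_rot: [-179.8, 34.9, -83.2]
contact_force: [-0.7, 0.6, 1.2]
gripper_width: 0.0006
gripper_force: 0.0
(8.95, array([ 76.5, 113. ,  31. ]), array([-0.7183,  0.5616,  1.2298]))
(9.1, array([ 76.6, 113.1,  30.9]), array([ 1.5258, -0.3738,  0.6169]))
350 [125 130 126 129 130 129 154 198 209 132  92  81  92  99 127 132 132 136
 131 132 140 156 160 162 158]
365 [216 217 219 218 217 220 219 219 219 220 220 218 199 119  86  81  87  87
  86  88  85  86  85  87  85]
```

View pics/c9.png

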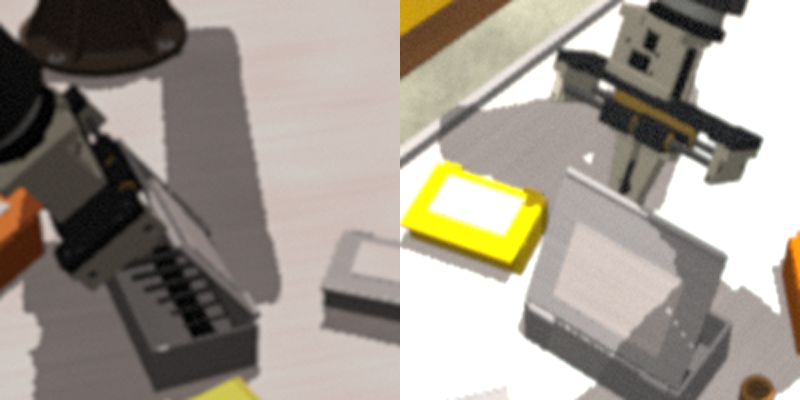

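Side crop: lip ends at about (568,170) and (727,258), so the lid is at about 0.9 with the fingers just under the lip. I'll hold and let it settle on the fingers.

```bash
python3 -m pendant '[[0,0,0,0,0,0],[0,0,0,0,0,0],[0,0,0,0,0,0],[0,0,0,0,0,0],[0,0,0,0,0,0],[0,0,0,0,0,0]]'; cat >> h.py <<'E'
def look(tag):
    print(uz()[:3]);b=r.capture('side');cv2.imwrite(f'pics/{tag}.png',b[:,:,::-1]);g=cv2.cvtColor(b,cv2.COLOR_RGB2GRAY)
    for u in(350,365,375):print(u,g[190:260:2,u])
    # dark-lid near-end corner: rightmost lid pixel per row
    for v in(206,212,216,220,226,232):print(v,g[v,366:402:2])
E
python3 - <<'E'
from h import *
look('s10')
for a in(.95,.9,.85,.8,.75,.7,.6):
    A,B=[proj('side',P(*lip(a),w))for w in(-89,89)];print(a,A,B)
E
```

```text
time_s: 9.85
tcp_pos: [0.6389, -0.0477, 0.1109]
eef_rot: [-180.0, 34.9, -83.4]
contact_force: [0.3, -1.9, 0.1]
gripper_width: 0.0004
gripper_force: 0.9
(9.85, array([ 77.7, 110.9,  30.2]), array([ 0.3339, -1.9372,  0.1283]))
350 [127 139 188 148  95  78  88  92  89  91  90 104 141 145 151 165 173 175
 172 171 171 175 169 156 124 112 109 108 107 106 111 105 106 104  97]
365 [218 220 219 219 219 220 208 127  85  80  88  92  92  94  92  87  88  92
  95  88  87  91  88  93  90  87  93  91  91  86  91  92 100  95  90]
375 [219 218 218 219 222 221 220 220 219 174 103  83  89  88  89  90  91  91
  89  87  91  88  90  92  93  88  70  64  64  61  60  64  76  95  86]
206 [ 94 113 148 192 215 222 220 221 221 219 219 220 217 220 220 218 220 221]
212 [ 89  87  87  83  78  83  93 112 150 189 216 219 218 220 220 219 219 220]
216 [ 90  89  89  92  88  91  85  84  82  85 156 218 219 218 218 220 220 221]
220 [ 92  93  89  89  89  89  88  87  89 128 212 219 220 221 220 220 218 220]
226 [ 90  90  86  86  90  88  92  92 127 206 219 220 218 216 220 220 219 221]
232 [ 90  92  90  89  89  88  90 120 129 130 126 127 123 125 125 126 153 209]
0.95 [382.3706 217.5589] [301.9658 176.9874]
0.9 [383.5882 217.3277] [303.5058 176.9674]
0.85 [384.7237 217.2546] [304.9712 177.0974]
0.8 [385.7754 217.3373] [306.3591 177.3749]
0.75 [386.7417 217.5732] [307.667  177.7968]
0.7 [387.6215 217.9592] [308.8928 178.3601]
0.6 [389.1181 219.1679] [311.0902 179.8958]
```

The lid is caught at about 0.83 with roughly 2 N on the fingers. Now I'll compute the slow lowering arc at 0.16 rad/s.

```bash
cat >> h.py <<'E'
def th(a):return 45+10*max(a,0)/.84
def sup(a):
    b=lip(a);t=np.radians(th(a));n=np.array([-np.sin(t),np.cos(t)]);d=np.array([-np.cos(t),-np.sin(t)]);q=b-13.5*n+34*d
    return P(*q),RT(th(a))
def rows(a0,al):
    p,R=sup(a0);o=[]
    for a in al:
        q,S=sup(a);t=1e3*R.T@(q-p);w=Ro.from_matrix(R.T@S).as_rotvec();o.append([round(t[0],1),0,round(t[2],1),0,round(w[1],3),0])
    print(str(o).replace(' ',''))
E
python3 - <<'E'
from h import *
rows(.84,[.84-.02*i for i in range(1,21)])
rows(.44,[.44-.02*i for i in range(1,20)])
rows(.06,[.06-.01*i for i in range(1,11)])
E
```

```text
[[np.float64(2.3),0,np.float64(0.4),0,np.float64(-0.004),0],[np.float64(4.7),0,np.float64(0.8),0,np.float64(-0.008),0],[np.float64(7.0),0,np.float64(1.3),0,np.float64(-0.012),0],[np.float64(9.3),0,np.float64(1.8),0,np.float64(-0.017),0],[np.float64(11.6),0,np.float64(2.4),0,np.float64(-0.021),0],[np.float64(13.9),0,np.float64(3.0),0,np.float64(-0.025),0],[np.float64(16.2),0,np.float64(3.7),0,np.float64(-0.029),0],[np.float64(18.4),0,np.float64(4.4),0,np.float64(-0.033),0],[np.float64(20.7),0,np.float64(5.2),0,np.float64(-0.037),0],[np.float64(22.9),0,np.float64(6.0),0,np.float64(-0.042),0],[np.float64(25.2),0,np.float64(6.8),0,np.float64(-0.046),0],[np.float64(27.4),0,np.float64(7.7),0,np.float64(-0.05),0],[np.float64(29.5),0,np.float64(8.7),0,np.float64(-0.054),0],[np.float64(31.7),0,np.float64(9.7),0,np.float64(-0.058),0],[np.float64(33.9),0,np.float64(10.7),0,np.float64(-0.062),0],[np.float64(36.0),0,np.float64(11.8),0,np.float64(-0.066),0],[np.float64(38.1),0,np.float64(13.0),0,np.float64(-0.071),0],[np.float64(40.2),0,np.float64(14.1),0,np.float64(-0.075),0],[np.float64(42.2),0,
[... 1142 characters left out ...]
3.9),0,np.float64(26.8),0,np.float64(-0.075),0],[np.float64(35.5),0,np.float64(28.7),0,np.float64(-0.079),0]]
[[np.float64(0.8),0,np.float64(0.9),0,np.float64(-0.002),0],[np.float64(1.7),0,np.float64(1.8),0,np.float64(-0.004),0],[np.float64(2.5),0,np.float64(2.6),0,np.float64(-0.006),0],[np.float64(3.3),0,np.float64(3.5),0,np.float64(-0.008),0],[np.float64(4.2),0,np.float64(4.5),0,np.float64(-0.01),0],[np.float64(5.0),0,np.float64(5.4),0,np.float64(-0.012),0],[np.float64(5.8),0,np.float64(6.3),0,np.float64(-0.012),0],[np.float64(6.7),0,np.float64(7.2),0,np.float64(-0.012),0],[np.float64(7.5),0,np.float64(8.1),0,np.float64(-0.012),0],[np.float64(8.4),0,np.float64(9.0),0,np.float64(-0.012),0]]
```

```bash
python3 -m pendant '[[2.3,0,0.4,0,-0.004,0],[4.7,0,0.8,0,-0.008,0],[7,0,1.3,0,-0.012,0],[9.3,0,1.8,0,-0.017,0],[11.6,0,2.4,0,-0.021,0],[13.9,0,3,0,-0.025,0],[16.2,0,3.7,0,-0.029,0],[18.4,0,4.4,0,-0.033,0],[20.7,0,5.2,0,-0.037,0],[22.9,0,6,0,-0.042,0],[25.2,0,6.8,0,-0.046,0],[27.4,0,7.7,0,-0.05,0],[29.5,0,8.7,0,-0.054,0],[31.7,0,9.7,0,-0.058,0],[33.9,0,10.7,0,-0.062,0],[36,0,11.8,0,-0.066,0],[38.1,0,13,0,-0.071,0],[40.2,0,14.1,0,-0.075,0],[42.2,0,15.4,0,-0.079,0],[44.3,0,16.6,0,-0.083,0]]'; python3 - <<'E'
from h import *
p,R=sup(.44);d=(p-H);print('want',-1e3*d@c,1e3*d[2]);look('s11')
for a in(.55,.5,.44,.4,.3):print(a,proj('side',P(*lip(a),-89)))
E
```

```text
time_s: 12.4
tcp_pos: [0.642, -0.074, 0.0719]
eef_rot: [-180.0, 39.7, -83.4]
contact_force: [-0.0, 0.1, -0.1]
gripper_width: 0.0001
gripper_force: 0.4
want 101.72517176353203 71.47174574104396
(12.4, array([104.2,  71.9,  30.2]), array([-0.0132,  0.1358, -0.1177]))
350 [ 90  79  85 108 157 148 164 184 186 185 185 182 175 141 129 151 133 131
 132 132 131 130 133 133 134 132 135 132 131 132 130 132 133 134 130]
365 [226 195 144 134 137 135 135 125 111  91 105 109 111 110 108 112 106 110
 117 130 133 134 130 120 110 113 113 113 109 111 111 112 112 110 110]
375 [228 226 225 225 227 227 216 163 138 134 119 104  95 107 111 110 110 111
 109 108 111 113 113 110 110 110 109 110 110  99  73  70  79  98  91]
206 [115 121 134 136 133 144 184 219 225 226 228 227 226 227 228 226 228 228]
212 [109 107 101  93 100 107 119 123 130 136 194 222 212 188 216 226 227 228]
216 [111 113 113 111 108 107  98  96  96 103 116 121 128 132 132 145 196 224]
220 [113 111 110 109 109 107 108 109 107 109 100  91  99 109 136 137 134 139]
226 [112 108 110 109 110 108 110 112 111 111 111 104 126 133 134 134 133 128]
232 [133 118 108 110 110 113 109 110 109 107 117 134 133 131 132 132 132 133]
0.55 [389.7339 219.983 ]
0.5 [390.2612 220.933 ]
0.44 [390.7773 222.245 ]
0.4 [391.0508 223.2202]
0.3 [391.49   225.9924]
```

The lip corner is near (390,221), so the lid is at about 0.46 and following the fingers. Continue lowering.

```bash
python3 -m pendant '[[2.1,0,1.1,0,-0.004,0],[4.2,0,2.3,0,-0.008,0],[6.3,0,3.5,0,-0.012,0],[8.3,0,4.8,0,-0.017,0],[10.3,0,6.1,0,-0.021,0],[12.3,0,7.5,0,-0.025,0],[14.3,0,8.9,0,-0.029,0],[16.2,0,10.3,0,-0.033,0],[18.1,0,11.8,0,-0.037,0],[20,0,13.3,0,-0.042,0],[21.9,0,14.9,0,-0.046,0],[23.7,0,16.4,0,-0.05,0],[25.5,0,18.1,0,-0.054,0],[27.2,0,19.8,0,-0.058,0],[29,0,21.5,0,-0.062,0],[30.7,0,23.2,0,-0.066,0],[32.3,0,25,0,-0.071,0],[33.9,0,26.8,0,-0.075,0],[35.5,0,28.7,0,-0.079,0]]'; python3 - <<'E'
from h import *
p,R=sup(.06);d=(p-H);print('want',-1e3*d@c,1e3*d[2]);look('s12')
for a in(.15,.1,.06,0):print(a,proj('side',P(*lip(a),-89)))
E
```

```text
time_s: 14.82
tcp_pos: [0.643, -0.0829, 0.0271]
eef_rot: [-180.0, 44.2, -83.4]
contact_force: [0.4, -0.6, -1.2]
gripper_width: 0.0006
gripper_force: 0.5
want 110.69921814198028 26.729830890938167
(14.825, array([113.1,  27.1,  30.2]), array([ 0.4387, -0.6403, -1.1621]))
350 [ 96 111 119 135 121 130 139 157 109  90 109 106 116 116 113 116 116 116
 125 137 138 136 137 137 138 138 140 139 140 140 138 142 140 138 145]
365 [103 102 132 142 139 140 142 139 139 142 141 142 141 128 111 107 114 111
 114 115 115 115 128 138 138 140 134 130 118 119 115 116 116 115 114]
375 [ 69 128 136 137 137 141 142 142 140 140 145 141 143 141 138 136 122 104
 111 112 116 116 114 113 115 115 116 116 112 117 116 118 111 102  91]
206 [141 140 143 141 141 141 144 142 141 137 138 137 136 139 137 138 148 190]
212 [143 142 141 143 141 142 140 136 136 138 140 138 138 138 139 136 135 135]
216 [135 138 141 139 142 140 137 141 141 139 141 139 138 138 136 138 141 142]
220 [104 107 116 128 135 140 139 139 139 140 138 139 138 139 143 140 140 138]
226 [114 113 114 114 114 108 105 108 116 129 136 140 141 142 139 137 140 138]
232 [114 112 114 116 117 117 114 114 116 114 112 109 104 106 134 135 138 138]
0.15 [391.5066 230.9734]
0.1 [391.3454 232.8326]
0.06 [391.158  234.3855]
0 [390.7813 236.8179]
```

```bash
python3 -m pendant '[[0.8,0,0.9,0,-0.002,0],[1.7,0,1.8,0,-0.004,0],[2.5,0,2.6,0,-0.006,0],[3.3,0,3.5,0,-0.008,0],[4.2,0,4.5,0,-0.01,0],[5,0,5.4,0,-0.012,0],[5.8,0,6.3,0,-0.012,0],[6.7,0,7.2,0,-0.012,0],[7.5,0,8.1,0,-0.012,0],[8.4,0,9,0,-0.012,0],[9.2,0,9.9,0,-0.012,0],[10,0,10.8,0,-0.012,0],[10.8,0,11.7,0,-0.012,0],[10.8,0,11.7,0,-0.012,0]]'; python3 - <<'E'
from h import *
look('s13')
E
```

```text
time_s: 16.62
tcp_pos: [0.6429, -0.0824, 0.0112]
eef_rot: [-180.0, 44.9, -83.4]
contact_force: [-0.4, 1.1, 0.6]
gripper_width: 0.0006
gripper_force: 0.0
(16.625, array([112.7,  11.2,  30.2]), array([-0.3689,  1.055 ,  0.6429]))
350 [ 80  83  94 107 116 122 124 123 121 120 105 102 109 113 116 115 117 115
 115 123 137 138 137 135 137 136 138 140 138 140 139 137 137 141 141]
365 [ 66  56  56  92  98 137 141 140 138 140 144 145 142 141 141 126 108 113
 115 115 115 115 111 123 134 140 140 132 119 115 115 113 115 113 116]
375 [ 67  70  62  77 133 143 144 143 141 140 144 141 143 139 139 139 139 133
 114 106 114 115 114 115 115 114 114 118 133 116 113 116 114 102  90]
206 [141 141 141 143 141 140 141 137 118 100  87  82  79  80  82  97 134 149]
212 [143 141 142 143 142 139 143 140 138 138 139 139 140 140 138 138 139 136]
216 [141 142 140 141 143 139 137 140 142 140 139 141 140 138 137 138 141 141]
220 [129 139 137 141 136 138 141 138 139 143 137 136 140 141 141 138 140 140]
226 [114 112 108 106 107 121 128 129 138 137 139 142 140 139 140 138 140 136]
232 [115 117 116 114 113 112 116 112 111 106 113 119 122 133 136 137 138 137]
```

```bash
python3 -m pendant '[[8,0,-8,0,0,0],[18,0,-18,0,0,0],[18,0,-50,0,0,0],[18,0,-90,0,0,0],[18,0,-140,0,0,0],[18,0,-190,0,0,0],[18,0,-190,0,0,0],[18,0,-190,0,0,0]]'; python3 - <<'E'
from h import *
look('s14')
b=cv2.imread('pics/s14.png');a0=cv2.imread('pics/side0.png')
g=cv2.cvtColor(b,cv2.COLOR_BGR2GRAY)
print('expected shut lip',proj('side',P(125,53,-89)),proj('side',P(125,53,89)))
# case rear bottom corner / bushing shift vs. start
for nm,(x0,y0,x1,y1) in dict(bush=(386,266,410,294),rearwall=(285,235,375,295),bumper=(425,145,470,185)).items():
    t=a0[y0:y1,x0:x1];m=cv2.matchTemplate(b[y0-8:y1+8,x0-8:x1+8],t,cv2.TM_CCOEFF_NORMED);_,v,_,l=cv2.minMaxLoc(m);print(nm,v,l[0]-8,l[1]-8)
E
```

```text
time_s: 17.68
tcp_pos: [0.6595, -0.229, 0.1326]
eef_rot: [-180.0, 45.0, -83.5]
contact_force: [0.1, -0.5, -1.5]
gripper_width: 0.0004
gripper_force: 0.0
(17.675, array([260.1, 132.6,  29.8]), array([ 0.1484, -0.5383, -1.4529]))
350 [221 219 220 220 222 222 222 222 221 215 145 118 100 102 109 108 104 108
 105 116 127 128 126 128 126 126 127 127 128 132 146 177 205 214 217]
365 [127 154 211 210 207 217 221 215 146 132 131 134 129 131 130 114  99 102
 104 109 106 105 102 116 127 128 127 122 109 106 108 106 105 109 107]
375 [131 127 126 126 129 130 133 131 128 130 132 132 130 132 129 127 126 120
 105  98 105 106 107 107 104 104 103 106 107 106 105 107 107  91  76]
206 [140 138 131 131 128 129 128 131 127 129 130 128 127 126 128 128 127 127]
212 [131 130 128 132 130 128 132 130 129 126 127 131 127 130 127 127 126 126]
216 [131 133 130 129 132 130 129 129 128 128 130 128 129 126 128 127 130 131]
220 [121 129 130 127 127 128 131 129 129 130 129 127 126 132 130 129 128 127]
226 [106 104 100  98 104 108 119 124 124 129 131 131 131 129 128 126 126 124]
232 [103 106 108 106 106 109 105 102 102  98 101 108 118 125 124 126 126 126]
expected shut lip [390.7813 236.8179] [316.8187 198.7053]
bush 0.852292537689209 0 0
rearwall 0.6306989789009094 8 5
bumper 0.7641342878341675 -1 0
```

```bash
python3 -c "
from plant import r
print(r.close_job())"
```

```text
the job is handed in; nothing more can be done
None
```

The lid was pulled over, caught on the fingers at about 0.83 rad, lowered at about 0.16 rad/s until shut, and the job was handed in at about 18 s with the hand clear. The final image puts the lip at its shut position and the bushing and bumper where they were. My image check on the case itself was inconclusive, and I had no picture views left to look at the keys.

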